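# Square up vee blocks along a fence

## Task

Line up the three grey vee blocks in an even row for inspection: slide them on the cart top up to the blue steel fence, one to each yellow mark, centred on it, with its groove pointing straight at the fence and its end face flush against it. Only push them lightly, never grip, lift or tip them, and leave the loose parts that stand between them where they are.

Things in the scene. Friction and masses are not known exactly. Their poses are not given: they have to be found in the camera images.
- fence: fixed blue-painted steel fence bar: a straight bar 22 mm thick, 420 mm long and 28 mm high with a low screwed-down flange behind it. Origin at the foot of the middle of its working face; that face looks along its own -x, towards the robot; y runs along the bar to the left, z up. Three yellow bands 10 mm wide, 105 mm apart, cross its top and working face
- mark_left (a point): centre of the left yellow band, at the foot of the fence's working face; axes as the fence's
- mark_middle (a point): centre of the middle yellow band, at the foot of the fence's working face; axes as the fence's
- mark_right (a point): centre of the right yellow band, at the foot of the fence's working face; axes as the fence's
- vee_a: grey steel vee block standing groove up, 45 (its x, the way its groove runs) by 44 (its y, flank to flank) by 32 mm high, about 0.28 kg; origin at the centre of its underside; the three are alike
- vee_b: grey steel vee block standing groove up, 45 (its x, the way its groove runs) by 44 (its y, flank to flank) by 32 mm high, about 0.28 kg; origin at the centre of its underside; the three are alike
- vee_c: grey steel vee block standing groove up, 45 (its x, the way its groove runs) by 44 (its y, flank to flank) by 32 mm high, about 0.28 kg; origin at the centre of its underside; the three are alike
- bushing: dark grey round bushing, diameter 37, 42 mm high; stands loose in front of the fence and must be left alone; origin at the centre of its underside
- collet: light grey tapered collet, diameter 39, 46 mm high; stands loose in front of the fence and must be left alone; origin at the centre of its underside
- nut_black: black hexagon nut lying flat, 33 by 38, 20 mm high; stands loose in front of the fence and must be left alone; origin at the centre of its underside
- spacer: bright ring spacer, diameter 32, 16 mm high; stands loose in front of the fence and must be left alone; origin at the centre of its underside
Things that resemble listed ones, but are neither listed nor needed, are in the scene too. Leave any red look-alike of the vee_b alone. What is shaped like the vee_c but orange is not meant.

How it is judged:
At the end, for the whole second after the job is handed in: At each of the three yellow marks one vee block rests on the cart top, groove up: centred on the mark within 8 mm along the fence, its centre at most 27.5 mm in front of the fence face (a gap of at most 5 mm), its groove square to the fence within 0.08 rad, at rest (((x of vee_a in the frame of mark_left between -0.0275 and 0 m and y of vee_a in the frame of mark_left between -0.008 and 0.008 m and angle between the y axis of vee_a and the y axis of fence, either way round below 0.08 rad and angle between vee_a's own z axis and vertical below 0.08 rad and height (world z) of vee_a below 0.004 m) or (x of vee_b in the frame of mark_left between -0.0275 and 0 m and y of vee_b in the frame of mark_left between -0.008 and 0.008 m and angle between the y axis of vee_b and the y axis of fence, either way round below 0.08 rad and angle between vee_b's own z axis and vertical below 0.08 rad and height (world z) of vee_b below 0.004 m) or (x of vee_c in the frame of mark_left between -0.0275 and 0 m and y of vee_c in the frame of mark_left between -0.008 and 0.008 m and angle between the y axis of vee_c and the y axis of fence, either way round below 0.08 rad and angle between vee_c's own z axis and vertical below 0.08 rad and height (world z) of vee_c below 0.004 m)) and ((x of vee_a in the frame of mark_middle between -0.0275 and 0 m and y of vee_a in the frame of mark_middle between -0.008 and 0.008 m and angle between the y axis of vee_a and the y axis of fence, either way round below 0.08 rad and angle between vee_a's own z axis and vertical below 0.08 rad and height (world z) of vee_a below 0.004 m) or (x of vee_b in the frame of mark_middle between -0.0275 and 0 m and y of vee_b in the frame of mark_middle between -0.008 and 0.008 m and angle between the y axis of vee_b and the y axis of fence, either way round below 0.08 rad and angle between vee_b's own z axis and vertical below 0.08 rad and height (world z) of vee_b below 0.004 m) or (x of vee_c in the frame of mark_middle between -0.0275 and 0 m and y of vee_c in the frame of mark_middle between -0.008 and 0.008 m and angle between the y axis of vee_c and the y axis of fence, either way round below 0.08 rad and angle between vee_c's own z axis and vertical below 0.08 rad and height (world z) of vee_c below 0.004 m)) and ((x of vee_a in the frame of mark_right between -0.0275 and 0 m and y of vee_a in the frame of mark_right between -0.008 and 0.008 m and angle between the y axis of vee_a and the y axis of fence, either way round below 0.08 rad and angle between vee_a's own z axis and vertical below 0.08 rad and height (world z) of vee_a below 0.004 m) or (x of vee_b in the frame of mark_right between -0.0275 and 0 m and y of vee_b in the frame of mark_right between -0.008 and 0.008 m and angle between the y axis of vee_b and the y axis of fence, either way round below 0.08 rad and angle between vee_b's own z axis and vertical below 0.08 rad and height (world z) of vee_b below 0.004 m) or (x of vee_c in the frame of mark_right between -0.0275 and 0 m and y of vee_c in the frame of mark_right between -0.008 and 0.008 m and angle between the y axis of vee_c and the y axis of fence, either way round below 0.08 rad and angle between vee_c's own z axis and vertical below 0.08 rad and height (world z) of vee_c below 0.004 m)) and linear speed of each of vee_a, vee_b, vee_c below 0.01 m/s); the robot touches nothing.
It fails at once if a vee block is lifted or tipped (more than 8 mm off the surface, or tilted over 0.3 rad) (height (world z) of any of vee_a, vee_b, vee_c above 0.008 m or angle between any of vee_a, vee_b, vee_c's own z axis and vertical above 0.3 rad).
It fails at once if a vee block is pressed or gripped by the robot with more than 30 N (contact force between any of the arm, the fingers and vee_a above 30 N or contact force between any of the arm, the fingers and vee_b above 30 N or contact force between any of the arm, the fingers and vee_c above 30 N).
It fails at once if one of the loose parts in front of the fence (bushing, collet, nut, spacer) is moved by more than 15 mm or tipped over (distance of any of bushing, collet, nut_black, spacer from where it was at the start of the episode above 0.015 m or angle between any of bushing, collet, nut_black, spacer's own z axis and vertical above 0.3 rad).
It also fails if it takes over 72 s, if anything falls off the work surface, if the arm or the gripper's body presses on something with over 40 N, if the wrist force passes 120 N, or if a joint passes its speed limit or range.

## Robot

A 6-joint arm with a two-finger parallel gripper is mounted at the origin on a cart in front of the work surface, level with it; the furniture and walls round the work are solid. World frame = base frame: x ahead of the robot, y to its left, z up, the work surface at z = 0. Lengths are in m, angles in rad, forces in N, time in s.
With the tool pointing down it reaches from about 0.3 to 0.85 m from the base axis. Payload 5.4 kg.
Tool frame: the origin (TCP) lies on the mounting face of the last link; the fingertips stand 173 mm ahead of it and the grasp point (between the pads) lies 155 mm ahead of it; z points along the fingers, y is the line along which they close (so a half turn about z gives the same grasp; the last joint's range is limited). The gripper opens to 85 mm and grips with 20 to 120 N. Pads are 22 mm wide; open, the fingers measure 114 mm over their backs; the gripper's body (76 mm by 85 mm) begins 54 mm behind the grasp point. The pads swing forward as they close: fully open they stand 13 mm farther back than shut.
Start: joints at [1.048, 0.158, 1.597, -0, 1.386, -0.21], TCP at [0.177, 0.547, 0.405] pointing down, gripper open.
Joint ranges: [-2.91, 2.91], [-0.94, 2.29], [0.18, 2.7], [-1.29, 4.43], [0.17, 2.64], [-3, 3]. Speed limits (rad/s): [2.57, 2.57, 3.14, 3.14, 3.14, 3.14].

## Interface

Orientations are given as a unit quaternion [w, x, y, z].
In Python, from plant import env, optics, sign_off, spotter gives the robot as it stands. The module is installed in compiled form; this text tells all that it offers.
- The arm moves only by the tool send_rows, never from a script. Its argument "plan" is one flat list of numbers, 7 for each row, row after row: the turn, a rotation vector about the tool's x, y, z in degrees, then the shift along the tool's x, y, z in mm, then the finger opening in mm, from 0 to 85.4. In form: [wx, wy, wz, tx, ty, tz, gripper, wx, wy, wz, tx, ty, tz, gripper, ...]. A call has 1 to 5 rows; each row shifts and turns the commanded pose from where the row before left it, along the tool's axes as they then stand; what a row does not reach is not made up. A row lasts 1/12 s, in which the tool goes at most 41.7 mm and 7.16 degrees, less where a joint would pass 70% of its speed; a pose out of reach is approached as far as the arm can. A call with a gripper value outside its range is refused whole. The fingers move at their own pace and stop on an object; the grip force is fixed at half the most. Time passes only in rows, so rows that do not move let the fingers close. It gives the time, the measured TCP pose, the force, the opening and the grip force at its end, in the units of the state.
- env.get_obs(): the state, without advancing time (a new reading comes with each control period).
- optics.snapshot(name): name is "scene" or "top" or "wrist"; returns the picture (400x640x3 uint8, blue, green, red); there is no depth.
- optics.get_calibration(name): a dict with "vfov" (degrees; the focal length in pixels is half the picture's height over the tangent of half this angle, whatever the lens; pixels are square), "cx", "cy" (the principal point, pixels), "origin" and "orientation" of the camera in the world. Camera axes: x right, y down, z forward; pixel columns grow to the right and rows downward; lengths in m; the calibration is good to about 2 mm. A picture is of the moment at which its call begins: read the wrist's pose just before it. get_calibration takes no time and is no camera call; for the wrist camera it gives the pose at the moment of the call.
- sign_off(): hands the job in; it is judged then, once.
Trained networks look in the newest picture that a camera, given by its name, has taken for a name from the list of things; names that differ only in an ending like _2 or _b are one class to them, and where a whole thing is asked for, a point or a joint stands for the part that bears it (a point fixed in the world has none). Each returns a list of dicts, best first, with "confidence" (0 to 1); they miss things now and then, are a little off and sometimes report something else, mostly with a low value. They report only what shows in the picture. A call takes as long as a camera call. They do not tell look-alikes from the thing itself.
- spotter.look_for(target, camera): "uv" ([column, row] in pixels, amid what is visible of it).
- spotter.masks_of(target, camera): "pixels" (400x640 bool, what is visible of it) and "uv" ([column, row] in pixels, amid what is visible of it).
The state is a dict: "clock": time; "q": joint angles; "joint_velocities": joint speeds; "joint_torque": joint torques, N m; "tcp_pos": TCP position; "tool_rot": TCP orientation; "contact_force": force on the tool from outside, world axes, zero at the start; "torque": the same for the moment, N m; "finger_gap": opening from 0.0 (shut) to 1.0 (fully open); "grip_force": force on a finger pad.
Only numpy, scipy, OpenCV 4.12 (cv2) and the standard library are available. Lean on these libraries where they do the work, as an engineer would, in place of code of your own. Each camera call takes 0.05 s, during which the arm holds its last target. There are 200 camera calls.

## Working session

There is one attempt and no reset: what is moved stays moved. The work goes in short steps, Python scripts to look and compute and a tool call to move; the robot and the scene stay as the last step left them, time stands still between calls to the robot, and variables do not carry over. Pictures are saved under pics/ and viewed, at most 10 in all, crops included, and the job is handed in when it is done.

Besides the shell and the picture viewer there is one more tool, called after ">>>" in YAML: its name, and indented under it one key for each argument. send_rows: Moves the arm, as the interface text tells. Its arguments: {"type":"object","properties":{"plan":{"type":"array","items":{"type":"number"}}},"required":["plan"]}

```bash
mkdir -p pics
cat > h.py <<'E'
import numpy as np, cv2
from scipy.spatial.transform import Rotation as R
from plant import env, optics, spotter
def K(n):
    c=optics.get_calibration(n); f=200/np.tan(np.radians(c['vfov'])/2); return c,f
def Rq(q): return R.from_quat([q[1],q[2],q[3],q[0]]).as_matrix()
def ground(uv,z,c,f):
    d=np.array([(uv[0]-c['cx'])/f,(uv[1]-c['cy'])/f,1.]); d=Rq(c['orientation'])@d
    o=np.array(c['origin']); return o+d*(z-o[2])/d[2]
def proj(P,c,f):
    p=Rq(c['orientation']).T@(np.array(P)-c['origin']); return np.array([c['cx']+f*p[0]/p[2],c['cy']+f*p[1]/p[2]])
E
python3 - <<'E'
from h import *
o=env.get_obs(); print(o['clock'],o['tcp_pos'],o['tool_rot'],o['contact_force'])
for n in ['top','scene']:
    c,f=K(n); print(n,c,f)
    im=optics.snapshot(n); cv2.imwrite(f'pics/{n}0.png',im)
    for t in ['vee_a','bushing','collet','nut_black','spacer','fence']:
        for m in spotter.look_for(t,n)[:6]:
            print(t,np.round(m['uv'],1),round(m['confidence'],2),np.round(ground(m['uv'],0.016,c,f)[:2],4))
E
```

```text
0.0 [0.17681441 0.54683683 0.4036891 ] [-3.44426929e-04  1.55764388e-01  9.87793759e-01 -9.09156290e-04] [-0.30872263  0.31182639  0.63505937]
top {'vfov': 51.22814863297788, 'cx': 319.67592268135434, 'cy': 198.07739952320023, 'origin': array([ 0.45740991, -0.06368975,  0.88325633]), 'orientation': array([ 0.04206389, -0.70209663,  0.71032768, -0.02693596])} 417.1691913589838
vee_a [435.7 204. ] 0.82 [ 0.5271 -0.2861]
vee_a [390.7 231. ] 0.73 [ 0.4723 -0.1916]
vee_a [307.2 266.1] 0.73 [ 0.4021 -0.0184]
vee_a [373.5 290.5] 0.72 [ 0.3517 -0.1533]
vee_a [303.9 208.2] 0.68 [ 0.5217 -0.0124]
bushing [288.5 177.2] 0.84 [0.5874 0.0195]
bushing [313.6 128.6] 0.15 [ 0.6909 -0.0342]
collet [338.4 172.3] 0.56 [ 0.5963 -0.0855]
nut_black [238.7 171.5] 0.67 [0.601  0.1249]
nut_black [381.4 175.7] 0.36 [ 0.5879 -0.1753]
nut_black [313.3 127.2] 0.16 [ 0.694  -0.0336]
spacer [389.8 177.3] 0.5 [ 0.5843 -0.1927]
fence [314.1 123.8] 0.74 [ 0.7013 -0.0354]
scene {'vfov': 51.24406298540042, 'cx': 320.29215483462093, 'cy': 196.7738507460571, 'origin': array([ 0.10540035, -0.43183496,  0.65478639]), 'orientation': array([-0.34311195,  0.85920076, -0.35135548,  0.14351857])} 417.0206130244358
vee_a [428.8 277.6] 0.81 [ 0.5346 -0.2783]
vee_a [306.2 290.5] 0.77 [ 0.3599 -0.1439]
vee_a [253.5 166.7] 0.75 [0.4939 0.173 ]
vee_a [316.7 205.3] 0.61 [ 0.5136 -0.0124]
vee_a [278.2 234.9] 0.55 [ 0.4054 -0.016 ]
bushing [329.5 177.5] 0.69 [0.5922 0.0276]
bushing [392.1 178.5] 0.66 [ 0.6891 -0.0714]
collet [391.1 176.5] 0.68 [ 0.6926 -0.0658]
collet [371.5 196.9] 0.59 [ 0.6135 -0.0763]
collet [369.4 272. ] 0.41 [ 0.4676 -0.1961]
nut_black [305.  151.5] 0.73 [0.6141 0.1302]
spacer [407.2 232.2] 0.51 [ 0.5906 -0.1877]
fence [392.9 177.7] 0.58 [ 0.6924 -0.0711]
```

Run:
```python
import cv2
im=cv2.imread('pics/top0.png')[90:330,180:500]; cv2.imwrite('pics/c1.png',cv2.resize(im,(800,600),interpolation=cv2.INTER_CUBIC))
```

```text
(no output)
```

View pics/c1.png

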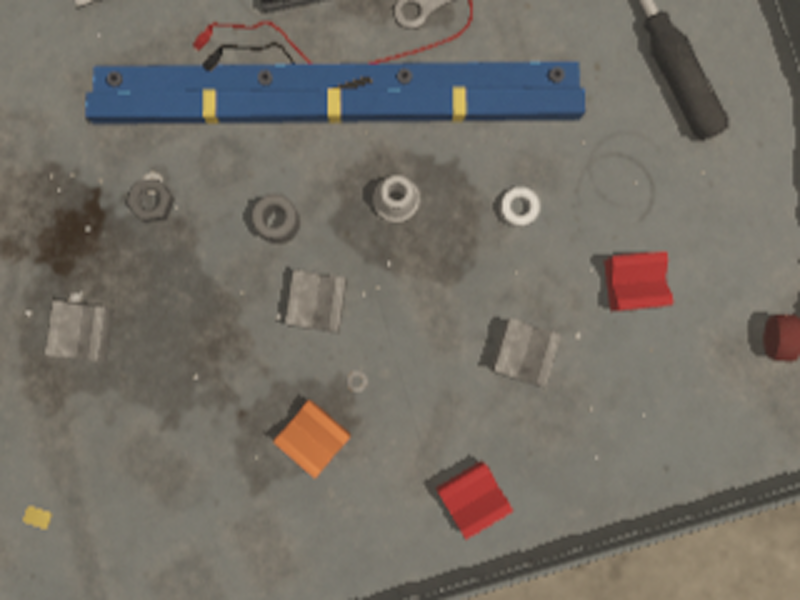

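View pics/scene0.png

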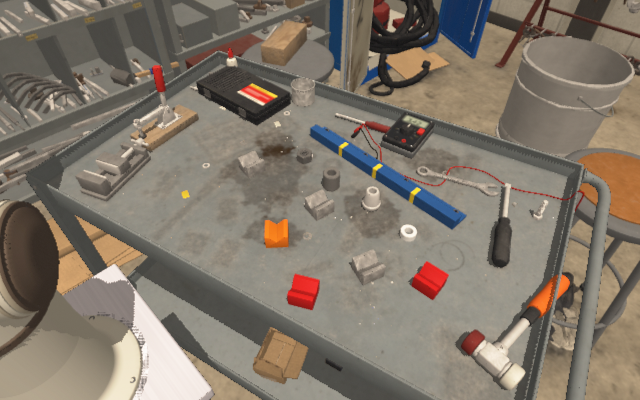

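The top view shows three grey vees, at about (210,222), (306,210) and (391,230) in full-frame pixels. The yellow bands are at about (264,132), (314,132) and (364,131). The loose parts stand between the three lanes, and the red and orange decoys are to the right of and below the blocks. The scene view shows the same layout. Next I fit poses from both views.

```bash
cat >> h.py <<'E'
from scipy.optimize import minimize
def box(x0,x1,y0,y1,z0,z1): return np.array([[x,y,z] for x in (x0,x1) for y in (y0,y1) for z in (z0,z1)])
VEE=box(-.0225,.0225,-.022,.022,0,.032)
BANDS=[box(0,.022,s-.005,s+.005,0,.028) for s in (.105,0,-.105)]
def place(P,p):
    z=p[3] if len(p)>3 else 0
    return P@R.from_euler('z',p[2]).as_matrix().T+[p[0],p[1],z]
def render(parts,p,c,f,S=8):
    im=np.zeros((400,640),np.float32); u=[np.array([proj(q,c,f) for q in place(P,p)]) for P in parts]
    a=np.vstack(u); lo=np.clip(np.floor(a.min(0)).astype(int)-2,0,[600,360]); hi=np.clip(np.ceil(a.max(0)).astype(int)+3,lo+3,[640,400])
    w,h=hi-lo; big=np.zeros((h*S,w*S),np.uint8)
    for q in u: cv2.fillConvexPoly(big,cv2.convexHull(((q-lo+.5)*S*16).astype(np.int32)),255,shift=4)
    im[lo[1]:hi[1],lo[0]:hi[0]]=cv2.resize(big,(w,h),interpolation=cv2.INTER_AREA)/255.
    return im
def fit(parts,p0,obs,d):
    g=lambda p:sum(((render(parts,p,c,f)-m)**2).sum()/max(m.sum(),1) for c,f,m in obs)
    s=np.vstack([p0]+[np.array(p0)+np.eye(len(p0))[i]*d[i] for i in range(len(p0))])
    r=minimize(g,p0,method='Nelder-Mead',options=dict(initial_simplex=s,maxiter=400,xatol=1e-4,fatol=1e-4)); return r.x,r.fun
def hull(m):
    m=cv2.morphologyEx(m.astype(np.uint8),cv2.MORPH_OPEN,np.ones((2,2),np.uint8))
    k=max(cv2.findContours(m,0,2)[0],key=cv2.contourArea); o=np.zeros(m.shape,np.uint8); cv2.fillConvexPoly(o,cv2.convexHull(k),1); return o.astype(np.float32)
def yellow(im):
    h=cv2.cvtColor(im,cv2.COLOR_BGR2HSV); return cv2.inRange(h,(18,110,90),(38,255,255))>0
def grey(im,m): return np.median(cv2.cvtColor(im,cv2.COLOR_BGR2HSV)[...,1][m])<70
E
cat > meas.py <<'E'
from h import *
import sys
cams=sys.argv[1].split(','); G=eval(sys.argv[2]); dofence=len(sys.argv)>3
V=[[] for _ in G]; Y=[]
for n in cams:
    c,f=K(n); im=optics.snapshot(n); cv2.imwrite(f'pics/last_{n}.png',im)
    if dofence:
        y=yellow(im).astype(np.float32); roi=render([box(-.03,.05,-.13,.13,0,.03)],(.667,-.036,0),c,f)>0; Y.append((c,f,y*roi))
    for m in spotter.masks_of('vee_a',n):
        k=m['pixels']
        if not grey(im,k): continue
        d=[np.hypot(*(proj([g[0],g[1],.016],c,f)-m['uv'])) for g in G]; i=int(np.argmin(d))
        if d[i]<25 : V[i].append((c,f,hull(k)))
if dofence: print('fence',fit(BANDS,[.667,-.036,0.],Y,(.01,.01,.05)), [fit(BANDS,[.667,-.036,0.],[y],(.01,.01,.05)) for y in Y])
for g,v in zip(G,V):
    if not v: print(g,'none'); continue
    print(len(v),'joint',*[np.round(a,4) for a in fit([VEE],list(g)+[0.],v,(.01,.01,.1,.005))],'z0',*[np.round(a,4) for a in fit([VEE],list(g),v,(.01,.01,.1))],[np.round(fit([VEE],list(g),[x],(.01,.01,.1))[0],4) for x in v])
E
python3 meas.py top,scene '[(.494,.173,0),(.518,-.012,0),(.472,-.192,-.3)]' 1
python3 - <<'E'
from h import *
H=dict(bushing=.021,collet=.023,nut_black=.01,spacer=.008)
for n in ['top','scene']:
    c,f=K(n)
    for t,z in H.items():
        for m in spotter.look_for(t,n)[:1]: print(n,t,np.round(m['uv'],1),np.round(ground(m['uv'],z,c,f)[:2],4))
E
```

```text
fence (array([ 0.67367742, -0.03164904, -0.00753052]), np.float64(1.2524563074111938)) [(array([ 0.67388625, -0.03313757, -0.00534897]), np.float64(0.2664281129837036)), (array([ 0.6747602 , -0.0291089 , -0.00318083]), np.float64(0.7171773314476013))]
2 joint [ 0.4925  0.1772 -0.143   0.0043] 0.105 z0 [ 0.493   0.1794 -0.1435] 0.1594 [array([ 0.4919,  0.1792, -0.145 ]), array([ 0.4963,  0.1802, -0.115 ])]
2 joint [ 0.5146 -0.0196 -0.1348  0.0044] 0.0936 z0 [ 0.5163 -0.0184 -0.1576] 0.1506 [array([ 0.5142, -0.0185, -0.1485]), array([ 0.5183, -0.0177, -0.1487])]
2 joint [ 0.4706 -0.1902 -0.3387  0.0057] 0.0842 z0 [ 0.4716 -0.1903 -0.3468] 0.181 [array([ 0.47  , -0.1903, -0.3361]), array([ 0.4745, -0.1888, -0.3329])]
top bushing [288.7 169.9] [0.6021 0.0186]
top collet [336.3 169.5] [ 0.6012 -0.081 ]
top nut_black [237.4 171.7] [0.6016 0.1289]
top spacer [381.2 176.9] [ 0.5865 -0.1758]
scene bushing [333.  180.1] [0.588  0.0129]
scene collet [370.4 197.9] [ 0.6041 -0.0805]
scene nut_black [304.9 154.2] [0.6119 0.1285]
scene spacer [408.1 232.2] [ 0.598  -0.1859]
```

>>> send_rows:
  plan: [0,0,-6,0,0,30,70,0,0,-6,0,0,30,70,0,0,-6,0,0,30,70,0,0,0,-24,-28,0,70,0,0,0,-24,-28,0,70]

```text
clock: 1.72
tcp_pos: [0.224, 0.4903, 0.3114]
tool_rot: [-0.002, -0.003, 1.0, -0.002]
contact_force: [1.5, -0.7, 0.1]
finger_gap: 0.817
grip_force: 0.0
```

>>> send_rows:
  plan: [0,0,0,-24,-28,0,70,0,0,0,-24,-28,0,70,0,0,0,-24,-28,0,70,0,0,0,-24,-28,0,70,0,0,0,-24,-28,0,70]

```text
clock: 2.13
tcp_pos: [0.3461, 0.3499, 0.3149]
tool_rot: [0.0, -0.001, 1.0, 0.0]
contact_force: [1.0, 0.8, -0.0]
finger_gap: 0.823
grip_force: 0.0
```

>>> send_rows:
  plan: [0,0,0,-24,-28,0,70,0,0,0,-24,-28,0,70,0,0,0,-24,-28,0,70,0,0,0,-24,-28,0,70,0,0,0,-24,-28,0,70]

```text
clock: 2.55
tcp_pos: [0.4664, 0.2099, 0.315]
tool_rot: [0.0, -0.001, 1.0, 0.0]
contact_force: [1.5, 0.4, -0.1]
finger_gap: 0.822
grip_force: 0.0
```

```bash
cat > st.py <<'E'
from h import *
o=env.get_obs(); m=Rq(o['tool_rot']); print(o['clock'],np.round(o['tcp_pos'],4),'x',np.round(m[:,0],4),'z',np.round(m[:,2],4),'gap',o['finger_gap'],'F',np.round(o['contact_force'],2),np.round(o['q'],2))
E
python3 st.py
```

```text
2.55 [0.4664 0.2099 0.315 ] x [-1.0e+00 -1.2e-03 -6.0e-04] z [ 6.e-04  2.e-04 -1.e+00] gap 0.8220362472103115 F [ 1.52  0.42 -0.06] [ 0.19  0.08  1.86  0.    1.19 -1.39]
```

>>> send_rows:
  plan: [0,0,0,-27,-31,0,70,0,0,0,0,0,0,70]

```text
clock: 2.72
tcp_pos: [0.4963, 0.1758, 0.3156]
tool_rot: [0.002, 0.002, 1.0, -0.001]
contact_force: [0.9, -0.1, -0.3]
finger_gap: 0.818
grip_force: 0.0
```

```bash
python3 st.py; python3 meas.py wrist '[(.493,.179,-.14)]'; python3 -c "
from h import *; print(K('wrist'))"
```

```text
2.7167 [0.4963 0.1758 0.3156] x [-1.      0.0044 -0.0042] z [ 0.0042 -0.0019 -1.    ] gap 0.8176966039427087 F [ 0.93 -0.13 -0.31] [ 0.11  0.12  1.82 -0.    1.19 -1.45]
1 joint [ 4.949e-01  1.830e-01 -1.335e-01  2.000e-04] 0.0154 z0 [ 0.4949  0.1831 -0.1345] 0.0153 [array([ 0.4949,  0.1831, -0.1345])]
({'vfov': 63.85931182187573, 'cx': 323.6918157293238, 'cy': 199.9508465881451, 'origin': array([0.41624293, 0.1790196 , 0.28340707]), 'orientation': array([0.1062154 , 0.69963111, 0.69839842, 0.10711788])}, np.float64(320.9430385537368))
```

View pics/last_wrist.png

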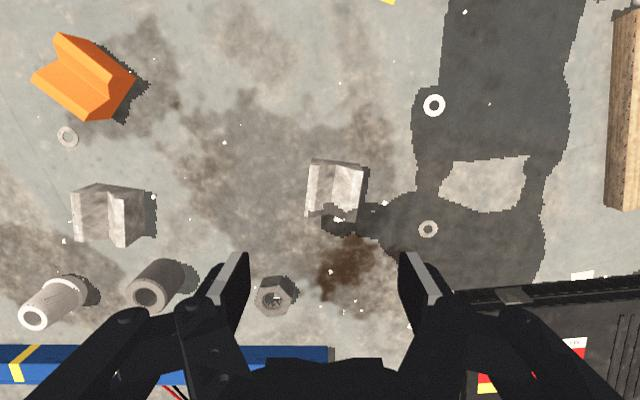

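The wrist view shows the left grey vee at (335,187), the two fingertips at about (240,260) and (405,260), and the fence along the bottom edge. The fit puts the block at (0.495, 0.183) with yaw −0.13. I'll descend astride it.

>>> send_rows:
  plan: [0,0,0,-1,3,25,70,0,0,0,0,0,30,70,0,0,0,0,0,30,70,0,0,0,0,0,30,70,0,0,0,0,0,17,70]

```text
clock: 3.23
tcp_pos: [0.4908, 0.1847, 0.1794]
tool_rot: [-0.003, -0.002, 1.0, -0.0]
contact_force: [-0.6, -0.5, 1.5]
finger_gap: 0.82
grip_force: 0.0
```

```bash
python3 st.py; python3 meas.py wrist '[(.495,.183,-.14)]'
```

```text
3.2333 [0.4908 0.1847 0.1794] x [-1.     -0.0033  0.0052] z [-5.2e-03 -3.0e-04 -1.0e+00] gap 0.819625779163406 F [-0.58 -0.47  1.55] [ 0.13  0.33  1.89  0.    0.93 -1.45]
1 joint [ 0.4948  0.1827 -0.1277 -0.0006] 0.0089 z0 [ 0.4944  0.1827 -0.1267] 0.0113 [array([ 0.4944,  0.1827, -0.1267])]
```

>>> send_rows:
  plan: [0,0,0,0,-4,0,70,0,0,0,0,-3,0,70,0,0,0,0,-3,0,70,0,0,0,0,-4,0,70,0,0,0,0,-6,0,70]

```text
clock: 3.75
tcp_pos: [0.494, 0.1635, 0.184]
tool_rot: [0.001, -0.001, 1.0, 0.0]
contact_force: [0.1, 1.0, 1.8]
finger_gap: 0.819
grip_force: 0.9
```

>>> send_rows:
  plan: [0,0,0,0,-8,0,70,0,0,0,0,-9,0,70,0,0,0,0,-9,0,70,0,0,0,0,-9,0,70,0,0,0,0,-9,0,70]

```text
clock: 4.17
tcp_pos: [0.4936, 0.1184, 0.1828]
tool_rot: [0.0, -0.0, 1.0, 0.0]
contact_force: [0.7, 2.7, 2.0]
finger_gap: 0.822
grip_force: 1.1
```

>>> send_rows:
  plan: [0,0,0,0,-9,0,70,0,0,0,0,-9,0,70,0,0,0,0,-9,0,70,0,0,0,0,-6,0,70,0,0,0,0,-3,0,70]

```text
clock: 4.58
tcp_pos: [0.4935, 0.0825, 0.1825]
tool_rot: [-0.0, -0.0, 1.0, -0.0]
contact_force: [0.5, 1.7, -0.0]
finger_gap: 0.819
grip_force: 0.8
```

```bash
python3 st.py; python3 meas.py wrist,top '[(.495,.09,0),(.518,-.019,-.15)]' 1
```

```text
4.5833 [0.4935 0.0825 0.1825] x [-1.e+00 -5.e-04  4.e-04] z [-4.e-04 -2.e-04 -1.e+00] gap 0.8189610500386311 F [ 0.55  1.71 -0.01] [-0.08  0.27  1.95 -0.    0.91 -1.65]
fence (array([ 0.67365659, -0.03316639, -0.00335263]), np.float64(0.26610493659973145)) [(array([ 0.667, -0.036,  0.   ]), np.float64(0.0)), (array([ 0.67365659, -0.03316639, -0.00335263]), np.float64(0.26610493659973145))]
1 joint [ 4.959e-01  9.530e-02  1.200e-03 -3.000e-04] 0.0136 z0 [0.4957 0.0952 0.0006] 0.014 [array([0.4957, 0.0952, 0.0006])]
1 joint [ 0.5144 -0.0192 -0.1667  0.002 ] 0.0551 z0 [ 0.5146 -0.0191 -0.1696] 0.0545 [array([ 0.5146, -0.0191, -0.1696])]
```

>>> send_rows:
  plan: [0,0,0,0,-5,0,70,0,0,0,0,-7,0,70,0,0,0,0,-5,0,70,0,0,0,0,-3,0,70,0,0,0,0,4,0,70]

```text
clock: 5.2
tcp_pos: [0.4938, 0.0665, 0.1828]
tool_rot: [0.0, -0.0, 1.0, -0.0]
contact_force: [0.2, 0.2, 0.9]
finger_gap: 0.817
grip_force: 0.0
```

>>> send_rows:
  plan: [0,0,0,0,6,-10,70,0,0,0,0,0,-40,70,0,0,0,0,-30,-28,70,0,0,0,0,-30,-28,70,0,0,0,0,-30,-28,70]

```text
clock: 5.62
tcp_pos: [0.4935, -0.0165, 0.3191]
tool_rot: [0.001, -0.002, 1.0, -0.0]
contact_force: [0.7, -0.5, -0.2]
finger_gap: 0.818
grip_force: 0.0
```

>>> send_rows:
  plan: [0,0,0,0,-20,-28,70,0,0,0,0,0,-28,70,0,0,0,0,0,-20,70,0,0,0,0,0,0,70,0,0,0,0,0,0,70]

```text
clock: 6.03
tcp_pos: [0.494, -0.0361, 0.3946]
tool_rot: [0.002, -0.001, 1.0, -0.001]
contact_force: [-0.5, 0.4, -0.5]
finger_gap: 0.818
grip_force: 0.0
```

```bash
python3 st.py; python3 meas.py wrist,top '[(.495,.075,0),(.518,-.019,-.15),(.472,-.19,-.34)]' 1; python3 -c "
from h import *
H=dict(bushing=.021,collet=.023,nut_black=.01,spacer=.008)
c,f=K('wrist')
for t,z in H.items():
    for m in spotter.look_for(t,'wrist')[:2]: print(t,np.round(m['uv'],1),m['confidence'],np.round(ground(m['uv'],z,c,f)[:2],4))"
```

```text
6.0333 [ 0.494  -0.0361  0.3946] x [-1.     -0.0017 -0.0034] z [ 0.0034 -0.0011 -1.    ] gap 0.8180696714047199 F [-0.52  0.44 -0.47] [-0.32 -0.04  1.83  0.    1.35 -1.89]
fence (array([ 0.67357953, -0.03217848, -0.01058487]), np.float64(1.4660203456878662)) [(array([ 0.67350516, -0.03167859, -0.0128788 ]), np.float64(0.9247508645057678)), (array([ 0.67387575, -0.03340938, -0.00804999]), np.float64(0.47240960597991943))]
1 joint [ 0.4965  0.0761 -0.0011  0.0013] 0.012 z0 [ 0.4967  0.0765 -0.0061] 0.0128 [array([ 0.4967,  0.0765, -0.0061])]
1 joint [ 0.5155 -0.015  -0.1571  0.0059] 0.0158 z0 [ 0.5173 -0.0146 -0.1623] 0.027 [array([ 0.5173, -0.0146, -0.1623])]
1 joint [ 0.4697 -0.1911 -0.2737  0.0029] 0.0762 z0 [ 0.4697 -0.1916 -0.2878] 0.0724 [array([ 0.4697, -0.1916, -0.2878])]
bushing [371.2 245. ] 0.84 [0.5756 0.0194]
collet [283.7 261.9] 0.56 [ 0.5963 -0.0823]
nut_black [457.8 264.5] 0.63 [0.6066 0.1279]
nut_black [426.6 173.9] 0.51 [0.494 0.079]
spacer [199.4 251.8] 0.84 [ 0.5909 -0.1856]
```

View pics/last_wrist.png

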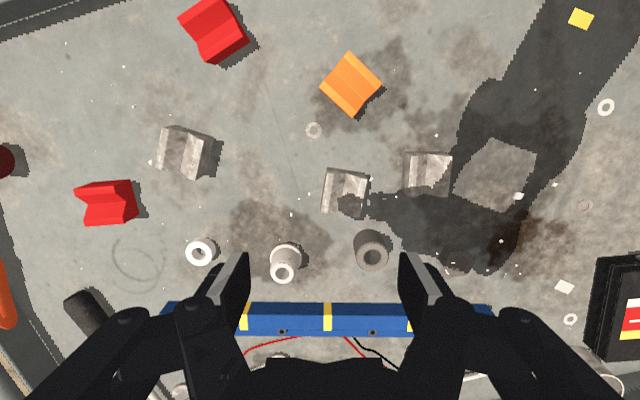

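The wrist view at height shows the middle band clear at (327,316), with the outer bands partly hidden by the fingers. The left block is at (428,172), the middle one at (345,192) and the right one at (185,152). I'll fit the middle band alone.

Run:
```python
from h import *
c,f=K('wrist'); im=optics.snapshot('wrist'); y=yellow(im).astype(np.float32); y[:, :315]=0; y[:,345:]=0; y[:290]=0;y[340:]=0
r=np.argwhere(y); print(r.min(0),r.max(0))
print(fit([BANDS[1]],[.674,-.032],[(c,f,y)],(.005,.005)) if 0 else minimize(lambda p:((render([BANDS[1]],(p[0],p[1],0.),c,f)-y)**2).sum(),[.676,-.03],method='Nelder-Mead',options=dict(initial_simplex=[[.676,-.03],[.67,-.03],[.676,-.035]])).x)
```

```text
[306 323] [333 331]
[ 0.67296352 -0.0325149 ]
```

>>> send_rows:
  plan: [0,0,0,-23,22,20,70,0,0,0,0,0,38,70,0,0,0,0,0,38,70,0,0,0,0,0,38,70,0,0,0,0,0,30,70]

```text
clock: 6.9
tcp_pos: [0.5157, -0.014, 0.2257]
tool_rot: [-0.001, -0.001, 1.0, 0.0]
contact_force: [0.4, 0.2, -0.3]
finger_gap: 0.821
grip_force: 0.0
```

>>> send_rows:
  plan: [0,0,0,0,0,28,70,0,0,0,0,0,15,70,0,0,0,0,0,4,70,0,0,0,0,0,0,70,0,0,0,0,0,0,70]

```text
clock: 7.32
tcp_pos: [0.5173, -0.0146, 0.1826]
tool_rot: [0.001, -0.001, 1.0, -0.0]
contact_force: [0.2, -0.9, 0.9]
finger_gap: 0.818
grip_force: 0.0
```

```bash
python3 st.py
```

```text
7.3167 [ 0.5173 -0.0146  0.1826] x [-1.     -0.0013 -0.0014] z [ 1.4e-03 -4.0e-04 -1.0e+00] gap 0.8183254902741823 F [ 0.24 -0.85  0.86] [-0.26  0.31  1.91  0.    0.92 -1.83]
```

>>> send_rows:
  plan: [0,0,0,0,-4,0,70,0,0,0,0,-3,0,70,0,0,0,0,-3,0,70,0,0,0,0,-4,0,70,0,0,0,0,-4,0,70]

```text
clock: 7.73
tcp_pos: [0.5168, -0.0328, 0.1822]
tool_rot: [0.0, -0.001, 1.0, 0.0]
contact_force: [0.1, 2.2, -0.1]
finger_gap: 0.816
grip_force: 0.8
```

>>> send_rows:
  plan: [0,0,0,0,-4,0,70,0,0,0,0,-4,0,70,0,0,0,0,-3,0,70,0,0,0,0,-2,0,70,0,0,0,0,0,0,70]

```text
clock: 8.15
tcp_pos: [0.5168, -0.046, 0.1817]
tool_rot: [0.0, -0.001, 1.0, -0.0]
contact_force: [0.6, 0.9, 1.1]
finger_gap: 0.823
grip_force: 0.0
```

```bash
python3 st.py; python3 meas.py wrist '[(.518,-.03,-.1)]'
```

```text
8.15 [ 0.5168 -0.046   0.1817] x [-1.e+00 -1.e-03 -2.e-04] z [ 2.e-04 -4.e-04 -1.e+00] gap 0.8230414797145206 F [0.65 0.92 1.05] [-0.32  0.31  1.9  -0.    0.92 -1.89]
1 joint [ 5.199e-01 -3.320e-02  3.000e-04 -1.200e-03] 0.0118 z0 [ 0.5194 -0.0333 -0.002 ] 0.0191 [array([ 0.5194, -0.0333, -0.002 ])]
```

>>> send_rows:
  plan: [0,0,0,0,8,0,70,0,0,0,0,0,-35,70,0,0,0,0,0,-35,70,0,0,0,12,-38,0,70,0,0,0,12,-38,0,70]

```text
clock: 8.67
tcp_pos: [0.4941, -0.1129, 0.2545]
tool_rot: [0.003, -0.003, 1.0, -0.001]
contact_force: [0.5, -1.2, -1.1]
finger_gap: 0.821
grip_force: 0.0
```

>>> send_rows:
  plan: [0,0,0,12,-38,0,70,0,0,0,12,-38,0,70,0,0,0,0,-1,20,70,0,0,0,0,0,0,70,0,0,0,0,0,0,70]

```text
clock: 9.08
tcp_pos: [0.4684, -0.1898, 0.2307]
tool_rot: [-0.001, -0.0, 1.0, 0.001]
contact_force: [-0.2, 0.0, 0.0]
finger_gap: 0.824
grip_force: 0.0
```

```bash
python3 st.py; python3 meas.py wrist '[(.47,-.191,-.31)]'
```

```text
9.0833 [ 0.4684 -0.1898  0.2307] x [-1.0e+00 -9.0e-04  2.5e-03] z [-0.0025  0.0022 -1.    ] gap 0.8242128032643105 F [-0.16  0.03  0.  ] [-0.62  0.2   1.93  0.    1.02 -2.2 ]
1 joint [ 0.4737 -0.1872 -0.3297 -0.0024] 0.0075 z0 [ 0.4726 -0.1872 -0.3263] 0.0205 [array([ 0.4726, -0.1872, -0.3263])]
```

>>> send_rows:
  plan: [0,0,0,-4,3,20,70,0,0,0,0,0,20,70,0,0,0,0,0,8,70,0,0,0,0,3,0,70,0,0,0,0,3,0,70]

```text
clock: 9.6
tcp_pos: [0.4732, -0.1808, 0.1841]
tool_rot: [-0.0, -0.001, 1.0, 0.0]
contact_force: [0.2, -0.7, 0.1]
finger_gap: 0.821
grip_force: 0.0
```

>>> send_rows:
  plan: [0,0,0,0,4,0,70,0,0,0,0,4,0,70,0,0,0,0,5,0,70,0,0,0,0,6,0,70,0,0,0,0,7,0,70]

```text
clock: 10.02
tcp_pos: [0.4733, -0.1553, 0.1844]
tool_rot: [0.001, -0.001, 1.0, -0.001]
contact_force: [1.4, -2.9, 2.4]
finger_gap: 0.822
grip_force: 1.2
```

>>> send_rows:
  plan: [0,0,0,0,7,0,70,0,0,0,0,7,0,70,0,0,0,0,5,0,70,0,0,0,0,3,0,70,0,0,0,0,0,0,70]

```text
clock: 10.43
tcp_pos: [0.4726, -0.1326, 0.1834]
tool_rot: [-0.0, -0.001, 1.0, 0.0]
contact_force: [-0.4, 0.5, -0.3]
finger_gap: 0.819
grip_force: 0.0
```

```bash
python3 st.py; python3 meas.py wrist '[(.473,-.145,0)]'
```

```text
10.4333 [ 0.4726 -0.1326  0.1834] x [-1.0e+00 -1.9e-03  8.0e-04] z [-8.e-04  9.e-04 -1.e+00] gap 0.819160975765038 F [-0.4   0.47 -0.32] [-0.52  0.25  1.98  0.    0.91 -2.09]
1 joint [ 0.4673 -0.1455  0.0214 -0.0013] 0.0106 z0 [ 0.4667 -0.1453  0.0298] 0.0183 [array([ 0.4667, -0.1453,  0.0298])]
```

>>> send_rows:
  plan: [0,0,0,0,3,0,70,0,0,0,0,3,0,70,0,0,0,0,2,0,70,0,0,0,0,-6,0,70,0,0,0,0,-4,-30,70]

```text
clock: 10.95
tcp_pos: [0.4701, -0.1342, 0.2088]
tool_rot: [-0.005, -0.001, 1.0, 0.003]
contact_force: [-0.4, 0.1, -0.8]
finger_gap: 0.817
grip_force: 0.0
```

>>> send_rows:
  plan: [0,0,0,0,0,-35,70,0,0,0,35,-3,0,10,0,0,0,33,0,0,10,0,0,0,0,0,0,10,0,0,0,0,0,0,10]

```text
clock: 11.37
tcp_pos: [0.4034, -0.1383, 0.2481]
tool_rot: [-0.001, 0.0, 1.0, 0.001]
contact_force: [0.7, -1.0, -0.2]
finger_gap: 0.254
grip_force: 0.0
```

```bash
python3 st.py; python3 meas.py wrist '[(.469,-.1375,0),(.519,-.033,0),(.496,.076,0)]'
```

```text
11.3667 [ 0.4034 -0.1383  0.2481] x [-1.e+00  2.e-04  1.e-03] z [-0.001   0.0011 -1.    ] gap 0.25402203205582813 F [ 0.7  -0.99 -0.22] [-0.62 -0.04  2.14  0.    1.04 -2.19]
1 joint [ 4.797e-01 -1.385e-01 -1.000e-04 -1.490e-02] 0.1415 z0 [ 0.4672 -0.1383 -0.0061] 0.1852 [array([ 0.4672, -0.1383, -0.0061])]
(0.519, -0.033, 0) none
(0.496, 0.076, 0) none
```

>>> send_rows:
  plan: [0,0,0,0,0,25,10,0,0,0,0,0,28,10,0,0,0,0,0,13,10,0,0,0,-8,0,0,10,0,0,0,-8,0,0,10]

```text
clock: 11.88
tcp_pos: [0.422, -0.1387, 0.1825]
tool_rot: [-0.0, -0.001, 1.0, 0.0]
contact_force: [0.1, 0.2, -0.0]
finger_gap: 0.118
grip_force: 0.0
```

>>> send_rows:
  plan: [0,0,0,-4,0,0,10,0,0,0,-3,0,0,10,0,0,0,-3,0,0,10,0,0,0,-3,0,0,10,0,0,0,-4,0,0,10]

```text
clock: 12.3
tcp_pos: [0.438, -0.1385, 0.183]
tool_rot: [-0.0, -0.001, 1.0, -0.0]
contact_force: [-2.8, 0.4, 0.8]
finger_gap: 0.116
grip_force: 1.3
```

>>> send_rows:
  plan: [0,0,0,-5,0,0,10,0,0,0,-6,0,0,10,0,0,0,-7,0,0,10,0,0,0,-7,0,0,10,0,0,0,-7,0,0,10]

```text
clock: 12.72
tcp_pos: [0.4706, -0.1385, 0.1827]
tool_rot: [0.0, -0.001, 1.0, 0.0]
contact_force: [-2.0, 0.0, 0.7]
finger_gap: 0.118
grip_force: 1.1
```

```bash
python3 st.py; python3 meas.py wrist,top '[(.5,-.1375,0)]'
```

```text
12.7167 [ 0.4706 -0.1385  0.1827] x [-1.     -0.0013 -0.    ] z [ 0.  0. -1.] gap 0.11814197185924924 F [-1.97  0.02  0.72] [-0.53  0.25  1.98  0.    0.91 -2.11]
1 joint [ 0.6624 -0.137   1.5683 -0.1808] 0.3918 z0 [ 0.5047 -0.1403  0.188 ] 2.8672 [array([ 0.5047, -0.1403,  0.188 ])]
```

>>> send_rows:
  plan: [0,0,0,-8,0,0,10,0,0,0,-9,0,0,10,0,0,0,-9,0,0,10,0,0,0,-9,0,0,10,0,0,0,-9,0,0,10]

```text
clock: 13.33
tcp_pos: [0.5149, -0.1384, 0.1826]
tool_rot: [-0.0, -0.001, 1.0, 0.0]
contact_force: [-0.7, -0.2, -0.6]
finger_gap: 0.117
grip_force: 0.6
```

>>> send_rows:
  plan: [0,0,0,-9,0,0,10,0,0,0,-9,0,0,10,0,0,0,-9,0,0,10,0,0,0,-9,0,0,10,0,0,0,-9,0,0,10]

```text
clock: 13.75
tcp_pos: [0.5599, -0.1383, 0.1826]
tool_rot: [-0.0, -0.001, 1.0, 0.0]
contact_force: [-0.9, 0.3, 0.6]
finger_gap: 0.117
grip_force: 0.8
```

>>> send_rows:
  plan: [0,0,0,-9,0,0,10,0,0,0,-8,0,0,10,0,0,0,-7,0,0,10,0,0,0,-5,0,0,10,0,0,0,-3,0,0,10]

```text
clock: 14.17
tcp_pos: [0.5916, -0.1383, 0.1827]
tool_rot: [0.0, -0.001, 1.0, -0.0]
contact_force: [-1.9, -1.0, -0.2]
finger_gap: 0.118
grip_force: 0.9
```

```bash
python3 st.py; python3 meas.py scene,top '[(.635,-.1375,0)]'; python3 -c "
import cv2;cv2.imwrite('pics/s2.png',cv2.resize(cv2.imread('pics/last_scene.png')[130:270,230:480],(750,420),interpolation=cv2.INTER_CUBIC))"
```

```text
14.1667 [ 0.5916 -0.1383  0.1827] x [-1.0e+00 -1.6e-03 -1.0e-04] z [ 1.e-04 -1.e-04 -1.e+00] gap 0.11809455626049832 F [-1.95 -0.98 -0.22] [-0.43  0.5   1.64  0.    1.   -2.  ]
1 joint [  83.1204   43.0184  -42.7042 -133.0751] 1.0001 z0 [ 0.6225 -0.145   0.494 ] 12.8764 [array([ 0.6225, -0.145 ,  0.494 ])]
```

View pics/s2.png

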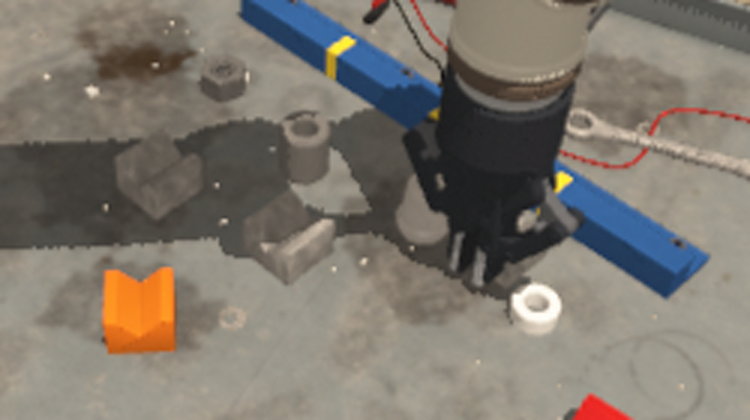

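The crop shows the pusher behind the right block in its lane, at about (490,270) between the collet and the spacer, and neither has moved. I'll creep the last stretch.

>>> send_rows:
  plan: [0,0,0,-4,0,0,10,0,0,0,-4,0,0,10,0,0,0,-4,0,0,10,0,0,0,-3,0,0,10,0,0,0,-2,0,0,10]

```text
clock: 14.78
tcp_pos: [0.6082, -0.1383, 0.1827]
tool_rot: [-0.0, -0.001, 1.0, -0.0]
contact_force: [-1.9, -0.1, 1.5]
finger_gap: 0.119
grip_force: 1.1
```

>>> send_rows:
  plan: [0,0,0,-1,0,0,10,0,0,0,-1,0,0,10,0,0,0,-1,0,0,10,0,0,0,0,0,0,10]

```text
clock: 15.12
tcp_pos: [0.611, -0.1383, 0.1827]
tool_rot: [0.0, -0.001, 1.0, -0.0]
contact_force: [-1.2, 1.1, -0.5]
finger_gap: 0.116
grip_force: 0.5
```

>>> send_rows:
  plan: [0,0,0,-1,0,0,10,0,0,0,-1,0,0,10,0,0,0,0,0,0,10]

```text
clock: 15.37
tcp_pos: [0.613, -0.1383, 0.1827]
tool_rot: [0.0, -0.001, 1.0, 0.0]
contact_force: [-0.5, -0.5, -0.0]
finger_gap: 0.118
grip_force: 0.5
```

>>> send_rows:
  plan: [0,0,0,-1,0,0,10,0,0,0,0,0,0,10]

```text
clock: 15.53
tcp_pos: [0.614, -0.1383, 0.1827]
tool_rot: [0.0, -0.001, 1.0, -0.0]
contact_force: [-0.7, -0.0, -0.1]
finger_gap: 0.117
grip_force: 0.6
```

```bash
python3 st.py
```

```text
15.5333 [ 0.614  -0.1383  0.1827] x [-1.0e+00 -1.3e-03 -3.0e-04] z [ 3.e-04 -0.e+00 -1.e+00] gap 0.1171937858180277 F [-0.67 -0.02 -0.08] [-0.41  0.55  1.57  0.    1.02 -1.99]
```

>>> send_rows:
  plan: [0,0,0,-1,0,0,10,0,0,0,0,0,0,10]

```text
clock: 15.7
tcp_pos: [0.615, -0.1383, 0.1827]
tool_rot: [0.0, -0.001, 1.0, -0.0]
contact_force: [-0.8, -0.2, -0.7]
finger_gap: 0.122
grip_force: 0.6
```

>>> send_rows:
  plan: [0,0,0,-0.5,0,0,10,0,0,0,0,0,0,10]

```text
clock: 15.87
tcp_pos: [0.6155, -0.1383, 0.1827]
tool_rot: [0.0, -0.001, 1.0, -0.0]
contact_force: [-0.9, 0.4, -0.2]
finger_gap: 0.118
grip_force: 0.7
```

>>> send_rows:
  plan: [0,0,0,-0.5,0,0,10,0,0,0,0,0,0,10]

```text
clock: 16.03
tcp_pos: [0.6159, -0.1383, 0.1827]
tool_rot: [0.0, -0.001, 1.0, -0.0]
contact_force: [-1.0, -0.8, 0.7]
finger_gap: 0.115
grip_force: 0.7
```

>>> send_rows:
  plan: [0,0,0,4,0,0,10,0,0,0,14,0,0,10,0,0,0,4,0,-34,10,0,0,0,0,0,-36,10,0,0,0,32,20,0,10]

```text
clock: 16.45
tcp_pos: [0.5679, -0.1225, 0.2626]
tool_rot: [0.011, 0.0, 1.0, -0.005]
contact_force: [2.4, -0.2, 2.6]
finger_gap: 0.119
grip_force: 0.0
```

>>> send_rows:
  plan: [0,0,0,32,20,0,10,0,0,0,32,22,0,10,0,0,0,30,22,0,10,0,0,0,10,21,0,10,0,0,0,0,0,0,10]

```text
clock: 16.87
tcp_pos: [0.4549, -0.0306, 0.2519]
tool_rot: [-0.001, -0.002, 1.0, 0.001]
contact_force: [-0.2, -0.0, 0.1]
finger_gap: 0.116
grip_force: 0.0
```

```bash
python3 st.py; python3 meas.py top '[(.65,-.1375,0)]' 1;  python3 meas.py wrist '[(.65,-.1375,0),(.519,-.033,0),(.497,.076,0)]'; python3 -c "
import cv2;cv2.imwrite('pics/t2.png',cv2.resize(cv2.imread('pics/last_top.png')[110:240,200:420],(792,468),interpolation=cv2.INTER_CUBIC))"
```

```text
16.8667 [ 0.4549 -0.0306  0.2519] x [-1.     -0.0033  0.002 ] z [-0.002   0.0019 -1.    ] gap 0.1164306179184506 F [-0.23 -0.04  0.11] [-0.33  0.04  2.06  0.    1.05 -1.91]
fence (array([ 0.67375155, -0.03315797, -0.00401056]), np.float64(0.31087809801101685)) [(array([ 0.67375155, -0.03315797, -0.00401056]), np.float64(0.31087809801101685))]
1 joint [ 0.645  -0.1414  0.0067  0.0048] 0.0218 z0 [ 0.646  -0.1417  0.008 ] 0.0203 [array([ 0.646 , -0.1417,  0.008 ])]
(0.65, -0.1375, 0) none
1 joint [ 0.716  -0.0342 -1.5684 -0.2509] 0.561 z0 [ 0.5191 -0.0249  0.0026] 2.1237 [array([ 0.5191, -0.0249,  0.0026])]
1 joint [ 0.4965  0.076   0.0092 -0.0007] 0.0137 z0 [0.4961 0.0756 0.0112] 0.0167 [array([0.4961, 0.0756, 0.0112])]
```

View pics/t2.png

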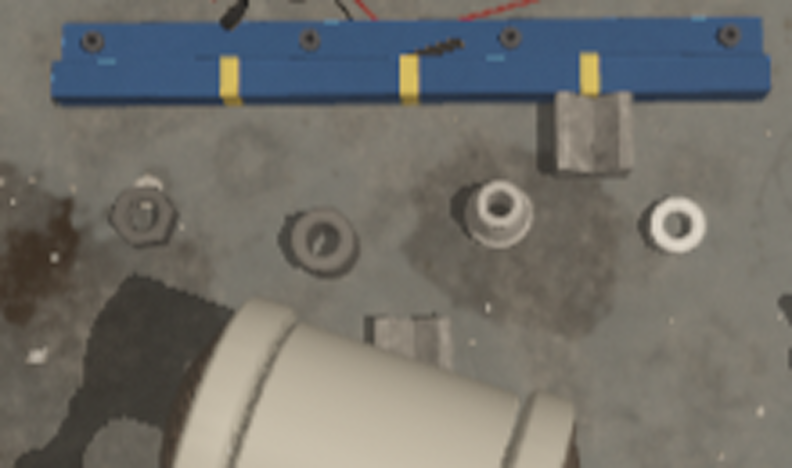

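Top crop: the right block's groove centre is at (594,93) and the band is at 589, so it is about 2 mm off with a gap of about 2 mm. The loose parts have not moved. Next is the middle block.

>>> send_rows:
  plan: [0,0,0,0,0,28,10,0,0,0,0,0,30,10,0,0,0,0,0,12,10,0,0,0,-8,0,0,10,0,0,0,-8,0,0,10]

```text
clock: 17.48
tcp_pos: [0.4747, -0.0342, 0.1825]
tool_rot: [-0.0, -0.0, 1.0, 0.0]
contact_force: [0.1, -0.3, 0.2]
finger_gap: 0.119
grip_force: 0.0
```

>>> send_rows:
  plan: [0,0,0,-4,0,0,10,0,0,0,-3,0,0,10,0,0,0,-3,0,0,10,0,0,0,-3,0,0,10,0,0,0,-4,0,0,10]

```text
clock: 17.9
tcp_pos: [0.4908, -0.0334, 0.183]
tool_rot: [-0.0, -0.001, 1.0, -0.0]
contact_force: [-2.4, 1.2, 1.4]
finger_gap: 0.118
grip_force: 1.0
```

>>> send_rows:
  plan: [0,0,0,-6,0,0,10,0,0,0,-8,0,0,10,0,0,0,-9,0,0,10,0,0,0,-9,0,0,10,0,0,0,-9,0,0,10]

```text
clock: 18.32
tcp_pos: [0.5326, -0.0334, 0.1826]
tool_rot: [0.0, -0.001, 1.0, 0.0]
contact_force: [-1.9, 0.4, 0.7]
finger_gap: 0.114
grip_force: 0.8
```

```bash
python3 st.py; python3 meas.py top '[(.568,-.033,0)]'
```

```text
18.3167 [ 0.5326 -0.0334  0.1826] x [-1.     -0.0014 -0.    ] z [ 0.  0. -1.] gap 0.1139993816982236 F [-1.91  0.39  0.66] [-0.29  0.35  1.86  0.    0.94 -1.86]
(0.568, -0.033, 0) none
```

>>> send_rows:
  plan: [0,0,0,-9,0,0,10,0,0,0,-9,0,0,10,0,0,0,-9,0,0,10,0,0,0,-9,0,0,10,0,0,0,-9,0,0,10]

```text
clock: 18.83
tcp_pos: [0.5768, -0.0332, 0.1823]
tool_rot: [-0.0, -0.001, 1.0, 0.0]
contact_force: [-0.3, 0.4, -0.7]
finger_gap: 0.12
grip_force: 0.6
```

>>> send_rows:
  plan: [0,0,0,-8,0,0,10,0,0,0,-8,0,0,10,0,0,0,-6,0,0,10,0,0,0,-4,0,0,10,0,0,0,-3,0,0,10]

```text
clock: 19.25
tcp_pos: [0.6061, -0.0333, 0.1826]
tool_rot: [-0.0, -0.001, 1.0, 0.0]
contact_force: [-1.3, -0.8, 0.4]
finger_gap: 0.119
grip_force: 0.8
```

>>> send_rows:
  plan: [0,0,0,-3,0,0,10,0,0,0,-2,0,0,10,0,0,0,-1,0,0,10,0,0,0,-1,0,0,10,0,0,0,0,0,0,10]

```text
clock: 19.67
tcp_pos: [0.6128, -0.0333, 0.1827]
tool_rot: [0.0, -0.001, 1.0, -0.0]
contact_force: [-0.9, -0.2, 0.4]
finger_gap: 0.121
grip_force: 0.3
```

>>> send_rows:
  plan: [0,0,0,-1,0,0,10,0,0,0,-1,0,0,10,0,0,0,-1,0,0,10,0,0,0,0,0,0,10]

```text
clock: 20.0
tcp_pos: [0.6159, -0.0333, 0.1827]
tool_rot: [0.0, -0.001, 1.0, -0.0]
contact_force: [0.5, -0.5, -0.9]
finger_gap: 0.115
grip_force: 0.3
```

>>> send_rows:
  plan: [0,0,0,-0.5,0,0,10,0,0,0,-0.5,0,0,10,0,0,0,0,0,0,10]

```text
clock: 20.25
tcp_pos: [0.6168, -0.0333, 0.1827]
tool_rot: [0.0, -0.001, 1.0, -0.0]
contact_force: [-0.8, -0.9, -0.4]
finger_gap: 0.117
grip_force: 0.5
```

>>> send_rows:
  plan: [0,0,0,-0.5,0,0,10,0,0,0,0,0,0,10]

```text
clock: 20.42
tcp_pos: [0.6173, -0.0333, 0.1827]
tool_rot: [0.0, -0.001, 1.0, -0.0]
contact_force: [-0.9, 0.2, -0.1]
finger_gap: 0.116
grip_force: 0.5
```

>>> send_rows:
  plan: [0,0,0,-0.5,0,0,10,0,0,0,0,0,0,10]

```text
clock: 20.58
tcp_pos: [0.6177, -0.0333, 0.1827]
tool_rot: [-0.0, -0.001, 1.0, 0.0]
contact_force: [-2.3, -0.5, 1.1]
finger_gap: 0.115
grip_force: 1.1
```

>>> send_rows:
  plan: [0,0,0,-0.5,0,0,10,0,0,0,0,0,0,10]

```text
clock: 20.75
tcp_pos: [0.6179, -0.0333, 0.1827]
tool_rot: [-0.001, -0.001, 1.0, 0.0]
contact_force: [-5.5, -0.4, 3.8]
finger_gap: 0.118
grip_force: 2.6
```

>>> send_rows:
  plan: [0,0,0,-0.3,0,0,10,0,0,0,0,0,0,10]

```text
clock: 20.92
tcp_pos: [0.618, -0.0333, 0.1826]
tool_rot: [-0.001, -0.001, 1.0, 0.0]
contact_force: [-7.3, 0.1, 5.3]
finger_gap: 0.122
grip_force: 3.2
```

Contact with the fence shows as a force step at TCP x ≈ 0.618, so the right block's gap is about 2 mm, within tolerance. Now the left block.

>>> send_rows:
  plan: [0,0,0,3,0,0,10,0,0,0,15,0,0,10,0,0,0,4,0,-34,10,0,0,0,0,0,-36,10,0,0,0,32,20,0,10]

```text
clock: 21.33
tcp_pos: [0.5711, -0.0167, 0.2623]
tool_rot: [0.011, 0.001, 1.0, -0.003]
contact_force: [1.5, -0.2, 2.4]
finger_gap: 0.117
grip_force: 0.0
```

>>> send_rows:
  plan: [0,0,0,32,22,0,10,0,0,0,32,22,0,10,0,0,0,32,23,0,10,0,0,0,32,22,0,10,0,0,0,0,0,0,10]

```text
clock: 21.75
tcp_pos: [0.4307, 0.0785, 0.2504]
tool_rot: [-0.003, -0.002, 1.0, 0.001]
contact_force: [-0.3, -0.5, -0.8]
finger_gap: 0.118
grip_force: 0.0
```

>>> send_rows:
  plan: [0,0,0,0,0,28,10,0,0,0,0,0,30,10,0,0,0,0,0,12,10,0,0,0,-8,0,0,10,0,0,0,-8,0,0,10]

```text
clock: 22.17
tcp_pos: [0.4531, 0.0754, 0.1827]
tool_rot: [0.0, -0.001, 1.0, 0.0]
contact_force: [-0.2, 0.6, 0.8]
finger_gap: 0.116
grip_force: 0.0
```

```bash
python3 st.py; python3 meas.py top '[(.646,-.1375,0),(.65,-.035,0)]'
```

```text
22.1667 [0.4531 0.0754 0.1827] x [-1.0e+00 -1.2e-03 -4.0e-04] z [ 4.e-04  1.e-04 -1.e+00] gap 0.1158207412656058 F [-0.23  0.6   0.81] [-0.1   0.18  2.07  0.    0.89 -1.67]
1 joint [ 6.443e-01 -1.413e-01  3.000e-04  3.800e-03] 0.0448 z0 [ 0.645  -0.1418  0.0064] 0.0475 [array([ 0.645 , -0.1418,  0.0064])]
1 joint [ 0.647  -0.037   0.0028  0.0022] 0.014 z0 [ 0.6477 -0.0369 -0.007 ] 0.0105 [array([ 0.6477, -0.0369, -0.007 ])]
```

>>> send_rows:
  plan: [0,0,0,-4,0,0,10,0,0,0,-3,0,0,10,0,0,0,-3,0,0,10,0,0,0,-3,0,0,10,0,0,0,-4,0,0,10]

```text
clock: 22.68
tcp_pos: [0.4692, 0.0756, 0.1827]
tool_rot: [-0.001, -0.001, 1.0, 0.0]
contact_force: [-2.2, 0.3, 1.5]
finger_gap: 0.12
grip_force: 1.1
```

>>> send_rows:
  plan: [0,0,0,-6,0,0,10,0,0,0,-8,0,0,10,0,0,0,-9,0,0,10,0,0,0,-9,0,0,10,0,0,0,-9,0,0,10]

```text
clock: 23.1
tcp_pos: [0.5115, 0.0755, 0.1826]
tool_rot: [0.0, -0.001, 1.0, -0.0]
contact_force: [-1.2, 0.2, -1.1]
finger_gap: 0.117
grip_force: 0.6
```

>>> send_rows:
  plan: [0,0,0,-9,-0.2,0,10,0,0,0,-9,-0.2,0,10,0,0,0,-9,-0.2,0,10,0,0,0,-9,-0.2,0,10,0,0,0,-9,-0.2,0,10]

```text
clock: 23.52
tcp_pos: [0.5566, 0.0746, 0.1826]
tool_rot: [0.0, -0.001, 1.0, -0.0]
contact_force: [-1.7, -0.1, 1.2]
finger_gap: 0.12
grip_force: 0.8
```

>>> send_rows:
  plan: [0,0,0,-9,0,0,10,0,0,0,-9,0,0,10,0,0,0,-9,0,0,10,0,0,0,-8,0,0,10,0,0,0,-6,0,0,10]

```text
clock: 23.93
tcp_pos: [0.5976, 0.0746, 0.1826]
tool_rot: [0.0, -0.001, 1.0, -0.0]
contact_force: [-1.7, -0.1, 0.8]
finger_gap: 0.118
grip_force: 0.8
```

>>> send_rows:
  plan: [0,0,0,-4,0,0,10,0,0,0,-4,0,0,10,0,0,0,-3,0,0,10,0,0,0,-2,0,0,10,0,0,0,0,0,0,10]

```text
clock: 24.35
tcp_pos: [0.6097, 0.0746, 0.1828]
tool_rot: [0.0, -0.001, 1.0, -0.0]
contact_force: [-1.1, -0.5, 0.2]
finger_gap: 0.114
grip_force: 0.0
```

>>> send_rows:
  plan: [0,0,0,-2,0,0,10,0,0,0,-2,0,0,10,0,0,0,-1,0,0,10,0,0,0,-1,0,0,10,0,0,0,0,0,0,10]

```text
clock: 24.77
tcp_pos: [0.6155, 0.0747, 0.1827]
tool_rot: [0.0, -0.001, 1.0, 0.0]
contact_force: [-0.5, 0.9, -0.4]
finger_gap: 0.117
grip_force: 0.4
```

>>> send_rows:
  plan: [0,0,0,-1,0,0,10,0,0,0,-0.5,0,0,10,0,0,0,0,0,0,10]

```text
clock: 25.02
tcp_pos: [0.617, 0.0747, 0.1827]
tool_rot: [0.0, -0.001, 1.0, -0.0]
contact_force: [-0.5, -0.1, -0.2]
finger_gap: 0.12
grip_force: 0.6
```

>>> send_rows:
  plan: [0,0,0,-0.5,0,0,10,0,0,0,0,0,0,10]

```text
clock: 25.18
tcp_pos: [0.6174, 0.0747, 0.1827]
tool_rot: [0.0, -0.001, 1.0, -0.0]
contact_force: [-1.6, -0.3, -0.4]
finger_gap: 0.115
grip_force: 0.7
```

>>> send_rows:
  plan: [0,0,0,-0.5,0,0,10,0,0,0,0,0,0,10]

```text
clock: 25.35
tcp_pos: [0.6179, 0.0747, 0.1827]
tool_rot: [0.0, -0.001, 1.0, -0.0]
contact_force: [-0.8, -0.1, 0.8]
finger_gap: 0.117
grip_force: 0.7
```

Within about 1 mm of flush. Back off, lift clear and inspect all three.

>>> send_rows:
  plan: [0,0,0,3,0,0,10,0,0,0,15,0,0,10,0,0,0,4,0,-34,10,0,0,0,0,0,-36,10,0,0,0,36,0,-10,10]

```text
clock: 25.77
tcp_pos: [0.5655, 0.0737, 0.2704]
tool_rot: [0.009, -0.0, 1.0, -0.001]
contact_force: [1.6, -0.0, 2.4]
finger_gap: 0.118
grip_force: 0.0
```

>>> send_rows:
  plan: [0,0,0,36,0,-15,10,0,0,0,36,0,-15,10,0,0,0,36,0,-15,10,0,0,0,36,0,0,10,0,0,0,0,0,0,10]

```text
clock: 26.18
tcp_pos: [0.41, 0.0752, 0.3059]
tool_rot: [-0.002, -0.001, 1.0, 0.0]
contact_force: [-1.4, 0.1, -0.8]
finger_gap: 0.116
grip_force: 0.0
```

```bash
python3 st.py; python3 meas.py top,scene '[(.646,-.1375,0),(.65,-.035,0),(.65,.073,0)]'; python3 -c "
import cv2;cv2.imwrite('pics/t3.png',cv2.resize(cv2.imread('pics/last_top.png')[110:200,210:410],(800,360),interpolation=cv2.INTER_CUBIC))"
```

```text
26.1833 [0.41   0.0752 0.3059] x [-1.     -0.0023  0.005 ] z [-5.e-03  5.e-04 -1.e+00] gap 0.11596476929578041 F [-1.37  0.05 -0.82] [-0.11 -0.16  2.12 -0.    1.19 -1.68]
2 joint [ 0.6454 -0.1416  0.0071  0.0037] 0.0996 z0 [ 0.6465 -0.1415  0.0161] 0.1424 [array([ 0.6459, -0.1418,  0.0069]), array([ 0.6499, -0.1395,  0.033 ])]
2 joint [ 0.6471 -0.0375 -0.013   0.0041] 0.1509 z0 [ 0.6486 -0.0367 -0.0049] 0.199 [array([ 0.6477, -0.0371, -0.0065]), array([ 0.6521, -0.0348,  0.0021])]
2 joint [ 0.6477  0.071  -0.0103  0.0031] 0.1291 z0 [ 6.49e-01  7.16e-02 -6.00e-04] 0.1537 [array([ 0.6478,  0.0716, -0.0018]), array([ 0.6518,  0.0728, -0.0421])]
```

View pics/t3.png

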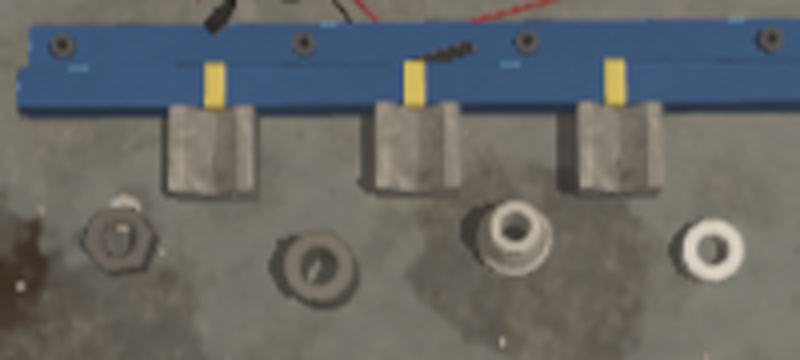

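All three blocks sit on their marks: centres at columns 212, 418 and 620 against bands at 214, 414 and 615, so at most about 2.5 mm off. They are square and close to the fence, and the loose parts have not moved.

```bash
python3 -c "
from plant import sign_off
print(sign_off())"
```

```text
the job is handed in; nothing more can be done
None
```

The job is handed in with no verdict returned: by my last measurements, all three grey vee blocks stand on their marks within about 3 mm, square to the fence and with gaps of about 2 mm or less, and the loose parts were left where they stood.

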